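Gauge the slit lamp's brake gap

ROBOT

A 6-joint arm with a two-finger parallel gripper is mounted at the origin on the work surface. World frame = base frame: x ahead of the robot, y to its left, z up, the work surface at z = 0. Lengths are in m, angles in rad, forces in N, time in s.
With the tool pointing down it reaches from about 0.25 to 0.775 m from the base axis. Payload 4 kg.
Tool frame: the origin (TCP) lies between the finger pads; the fingertips stand 19 mm ahead of it and the grasp point (between the pads) is the TCP (ctrl.tcp_to_tips is the distance from the TCP to the fingertips, in m); z points along the fingers, y is the direction in which the jaws open and shut (so a half turn about z gives the same grasp; the last joint's range is limited). The gripper opens to 85 mm and grips with 20 to 120 N. Pads are 22 mm wide; open, the fingers measure 114 mm over their backs; the gripper's body (76 mm by 85 mm) begins 54 mm behind the grasp point. The pads swing forward as they close: fully open they stand 13 mm farther back than shut.
Start: joints at [-0.103, 0.087, 1.371, -0, 1.684, -0.103], TCP at [0.55, -0, 0.25] pointing down, gripper open.
Joint ranges: [-3.1, 3.1], [-0.76, 2.03], [0.27, 2.55], [-1.08, 4.22], [0.17, 2.65], [-2.57, 2.57]. Speed limits (rad/s): [2.79, 2.79, 3.14, 3.14, 3.14, 3.14].

INTERFACE

Orientations are given as a unit quaternion [w, x, y, z].
In Python, from bench import ctrl, optics, models gives the robot as it stands.
- The arm moves only by the tool move_arm, never from a script. Its argument "targets" is a list that holds one entry, the list of rows, each a list of 5 numbers: the shift along the tool's x, y, z in mm, then the turn about the tool's z in rad, then the opening, from 0 (shut) to 1 (fully open). In form: [[[dx, dy, dz, roll, grip], ...]]. A call has 1 to 20 rows; each row is the pose to reach, as a shift and turn from the pose commanded when the call began, along the tool's axes at that moment; what a row does not reach only later rows make up. A row lasts 1/12 s, in which the tool goes at most 41.7 mm and 7.16 degrees, less where a joint would pass 70% of its speed; a pose out of reach is approached as far as the arm can. A call with a gripper value outside its range is refused whole. The fingers move at their own pace and stop on an object; the grip force is fixed at half the most. Time passes only in rows, so rows that repeat a pose let the fingers close. It gives the time, the measured TCP pose, the force and the opening at its end, in the units of the state.
- ctrl.state(): the state, without advancing time (a new reading comes with each control period).
- optics.snapshot(name): name is "scene" or "side" or "wrist"; returns a dict with "img" (400x640x3 uint8, red, green, blue), "fx", "fy", "cx", "cy" (pixels), "R" (3x3) and "t" (3): a world point X has camera coordinates R X + t; the wrist camera has in their place "hand_eye" (4x4, takes a point from camera to tool coordinates, whose origin is the TCP and whose axes are the flange's). Camera axes: x right, y down, z forward; pixel columns grow to the right and rows downward; lengths in m; the calibration is good to about 2 mm. A picture is of the moment at which its call begins: read the wrist's pose just before it. There is no depth.
- ctrl.finish_job(): hands the job in, once; it reports no verdict.
Trained networks look in a picture, given as the dict that the camera call returned (one of the last four; its "shot" number tells which), for a name from the list of things; names that differ only in an ending like _2 or _b are one class to them, and where a whole thing is asked for, a point or a joint stands for the part that bears it (a point fixed in the world has none). Each returns a list of dicts, best first, with "conf" (0 to 1); they miss things now and then, are a little off and sometimes report something else, mostly with a low value. They report only what shows in the picture. A call takes as long as a camera call. They do not tell look-alikes from the thing itself.
- models.recognise(picture, name): "at" ([x, y, z] in m, in world coordinates, good to about 4 mm: the middle of the surface that is visible of it).
The state is a dict: "clock": time; "qpos": joint angles; "qd": joint speeds; "joint_efforts": joint torques, N m; "eef_pos": TCP position; "tcp_rot": TCP orientation; "wrist_force": force on the tool from outside, world axes, zero at the start; "moment": the same for the moment, N m; "gripper_width": finger opening in m.
Only numpy, scipy, OpenCV 4.12 (cv2) and the standard library are available. Lean on these libraries where they do the work, as an engineer would, in place of code of your own. Each camera call takes 0.05 s, during which the arm holds its last target. There are 200 camera calls.

TASK

Find the width of the brake gap on the slit lamp's carriage base: try the gauge leaves upright in the gap between the steel anvil and the copper shoe, each down to the bottom, thinnest first and then the next thicker, without forcing any, until one binds, that is, the sprung shoe grips it. Let go of that first leaf that binds and leave it standing upright in the gap, fully down; the leaves that were loose go back in the holder, and any you did not need stay there. Leave everything else on the table alone.

Things in the scene. Friction and masses are not known exactly. Their poses are not given: they have to be found in the camera images.
- base: white slit-lamp carriage base, 170 mm (x) by 200 mm (y), 50 mm high, fixed; origin: underside centre. On its flat top, in the middle, is the brake gap: fixed steel anvil on the -x side, sprung copper shoe on the +x side, 42 mm high, 30 and 24 mm wide (y); two 34 mm high steel cheeks 26 mm apart close its ends in y. A joystick, 78 mm tall above the top, stands at x -45, y +72 mm.
- gap (a point): bottom of the brake gap, on the base's top (50 mm above the table), in the anvil's face at mid-width. x: across the gap from anvil to shoe; y: along their width; z up. The anvil's face is at x = 0, the shoe's at an unknown x between 3.5 and 11.5 mm. The top 12 mm of both flares outward 5 mm as a lead-in: below it each has two rounded ribs that touch the leaf, at z = 9 and 28 mm; mouth at z = 42 mm.
- mount: grey bracket, 36 mm high, with the sprung copper shoe; origin and axes as the gap point, so it does not tell where the shoe is. A leaf thicker than the gap pushes the shoe back in +x against about 1.5 N plus 1.2 N per mm, hard stop after 6 mm, and stays up by itself when let go; a thinner leaf is not gripped and drops to the bottom.
- leaf_thin: thinnest gauge leaf: upright steel blade 6 mm thick (x), 20 mm wide (y), 50 mm long, under a green block grip 20 (x) by 34 (y) by 40 mm tall. Origin: middle of the blade's lower tip, z up; the grip spans 50 to 90 mm above it. About 70 g. Starts hanging in one of the holder's holes (any order), the grip's underside on the holder's top, tip 10 mm above the table.
- leaf_middle: middle gauge leaf: upright steel blade 9 mm thick (x), 20 mm wide (y), 50 mm long, under a yellow block grip 20 (x) by 34 (y) by 40 mm tall. Origin: middle of the blade's lower tip, z up; the grip spans 50 to 90 mm above it. About 70 g. Starts hanging in one of the holder's holes (any order), the grip's underside on the holder's top, tip 10 mm above the table.
- leaf_thick: thickest gauge leaf: upright steel blade 12 mm thick (x), 20 mm wide (y), 50 mm long, under a red block grip 20 (x) by 34 (y) by 40 mm tall. Origin: middle of the blade's lower tip, z up; the grip spans 50 to 90 mm above it. About 70 g. Starts hanging in one of the holder's holes (any order), the grip's underside on the holder's top, tip 10 mm above the table.
- holder_hole0 (a point): centre of the mouth of hole 0 of the wooden leaf holder (60 mm by 170 mm, 60 mm high, fixed): an upright through hole 16 mm (x) by 24 mm (y), level with the holder's top; axes as the holder's, z up. The three holes stand in a row along y, 50 mm apart.
- holder_hole1 (a point): centre of the mouth of hole 1 of the wooden leaf holder (60 mm by 170 mm, 60 mm high, fixed): an upright through hole 16 mm (x) by 24 mm (y), level with the holder's top; axes as the holder's, z up. The three holes stand in a row along y, 50 mm apart.
- holder_hole2 (a point): centre of the mouth of hole 2 of the wooden leaf holder (60 mm by 170 mm, 60 mm high, fixed): an upright through hole 16 mm (x) by 24 mm (y), level with the holder's top; axes as the holder's, z up. The three holes stand in a row along y, 50 mm apart.
- pot: bystander, leave alone: dark wooden lidded pot, 78 mm across, 80 mm tall; origin: its underside's centre
- eyepiece: bystander, leave alone: black eyepiece standing on end, 44 mm across, 50 mm tall; origin: its underside's centre
- thumb_screw: bystander, leave alone: brass thumb screw, 18 mm across, 14 mm tall, lying on the carriage base's top; origin: its underside's centre
- red_cap: bystander, leave alone: small red cap, 20 mm across; origin: its underside's centre
- driver: bystander, leave alone: screwdriver, 160 mm long, lying; origin: its underside's centre
- drops: bystander, leave alone: small bottle, 32 mm across, 70 mm tall; origin: its underside's centre
- lens_case: bystander, leave alone: blue lens case, 90 by 60 by 25 mm; origin: its underside's centre
Mind the look-alikes: they are no part of the job. Of the things that look like the leaf_thin, the smallest one is meant.

How it is judged:
By the outcome, as a careful person would: the job done as asked, in the order asked, and still so for the second after the job is handed in, with the robot touching nothing.
It also fails if it takes over 72 s, if anything falls off the work surface, if the arm or the gripper's body presses on something with over 40 N, if the wrist force passes 120 N, or if a joint passes its speed limit or range.

## Working session

There is one attempt and no reset: what is moved stays moved. The work goes in short steps, Python scripts to look and compute and a tool call to move; the robot and the scene stay as the last step left them, time stands still between calls to the robot, and variables do not carry over. Pictures are saved under pics/ and viewed, about 8 in all and at most 12, crops included, and the job is handed in when it is done.

Besides the shell and the picture viewer there is one more tool, called after "Emit:" as name(argument=value, ...), one argument or row to a line, values as JSON. move_arm: Moves the arm, as the interface text tells. Its arguments: {"type":"object","properties":{"targets":{"type":"array"}},"required":["targets"]}

```bash
mkdir -p pics
cat > h.py <<'E'
import numpy as np, cv2
from bench import ctrl, optics, models
def save(p,name,crop=None,scale=1):
    im=cv2.cvtColor(p["img"],cv2.COLOR_RGB2BGR)
    if crop: a,b,c,d=crop; im=im[b:d,a:c]
    cv2.imwrite("pics/"+name,cv2.resize(im,None,fx=scale,fy=scale,interpolation=cv2.INTER_CUBIC))
def proj(p,X):
    c=np.array(p["R"])@np.array(X)+np.array(p["t"]); return np.array([p["fx"]*c[0]/c[2]+p["cx"],p["fy"]*c[1]/c[2]+p["cy"]])
def ray(p,u,v,z):
    R=np.array(p["R"]);t=np.array(p["t"]);o=-R.T@t;d=R.T@np.array([(u-p["cx"])/p["fx"],(v-p["cy"])/p["fy"],1]);return o+d*(z-o[2])/d[2]
E
python3 - <<'E'
from h import *
for n in("scene","side"):
    p=optics.snapshot(n); save(p,n+".png",scale=1.25)
    print(n,"cam at",(-np.array(p["R"]).T@np.array(p["t"])).round(3),p["fx"])
    for k in("base","mount","leaf_thin","leaf_middle","leaf_thick","holder_hole0","red_cap","thumb_screw","drops","pot"):
        print(k,[(np.round(d["at"],3).tolist(),round(d["conf"],2),proj(p,d["at"]).round().tolist()) for d in models.recognise(p,k)])
print(ctrl.state())
E
```

```text
scene cam at [ 1.145 -0.619  0.689] 402.02176976205385
base [([0.501, 0.136, 0.049], 0.95, [331.0, 179.0]), ([0.77, 0.065, 0.025], 0.6, [394.0, 237.0])]
mount [([0.53, 0.151, 0.071], 0.88, [342.0, 174.0])]
leaf_thin [([0.583, -0.146, 0.095], 0.91, [279.0, 224.0]), ([0.37, -0.148, 0.096], 0.61, [223.0, 190.0]), ([0.48, -0.136, 0.083], 0.48, [254.0, 209.0])]
leaf_middle [([0.484, -0.189, 0.085], 0.52, [238.0, 219.0])]
leaf_thick [([0.486, -0.189, 0.084], 0.69, [239.0, 219.0]), ([0.485, -0.238, 0.088], 0.64, [222.0, 228.0]), ([0.53, 0.15, 0.072], 0.56, [342.0, 173.0])]
holder_hole0 [([0.523, 0.075, 0.062], 0.71, [323.0, 186.0]), ([0.503, -0.212, 0.046], 0.58, [238.0, 239.0])]
red_cap [([0.505, -0.212, 0.046], 0.26, [238.0, 239.0]), ([0.499, 0.14, 0.048], 0.17, [332.0, 178.0])]
thumb_screw [([0.522, 0.075, 0.064], 0.43, [323.0, 186.0])]
drops [([0.734, -0.046, 0.04], 0.85, [356.0, 248.0])]
pot [([0.712, 0.385, 0.06], 0.74, [438.0, 167.0])]
side cam at [ 0.376 -1.024  0.877] 469.59731355513924
base [([0.463, 0.125, 0.051], 0.89, [265.0, 185.0])]
mount [([0.526, 0.15, 0.07], 0.75, [284.0, 
[... 690 characters left out ...]
, 336.0])]
{'clock': 1.1, 'qpos': array([-1.03097127e-01,  8.72064722e-02,  1.37070770e+00,  1.77639838e-05,
        1.68356120e+00, -1.03100380e-01]), 'qd': array([-0.00200739,  0.00086307, -0.00118126, -0.00077661, -0.00056555,
       -0.00036444]), 'joint_efforts': array([ 8.20892055e-04, -3.51740277e+01, -3.13463366e+01, -1.80605784e-04,
        4.53333541e-04, -4.91894152e-07]), 'eef_pos': array([ 5.50024631e-01, -1.61199254e-07,  2.50333423e-01]), 'tcp_rot': array([3.99462066e-05, 7.07104923e-01, 7.07108637e-01, 4.38264220e-05]), 'wrist_force': array([-0.60896193,  0.40879003,  0.22768613]), 'moment': array([ 0.042285  , -0.03373657, -0.02369185]), 'gripper_width': 0.08549260468069186}
```

View pics/scene.png

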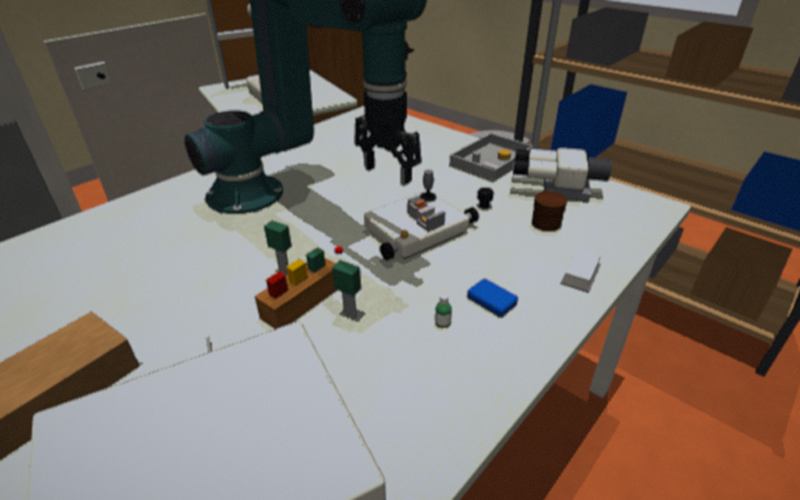

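View pics/side.png

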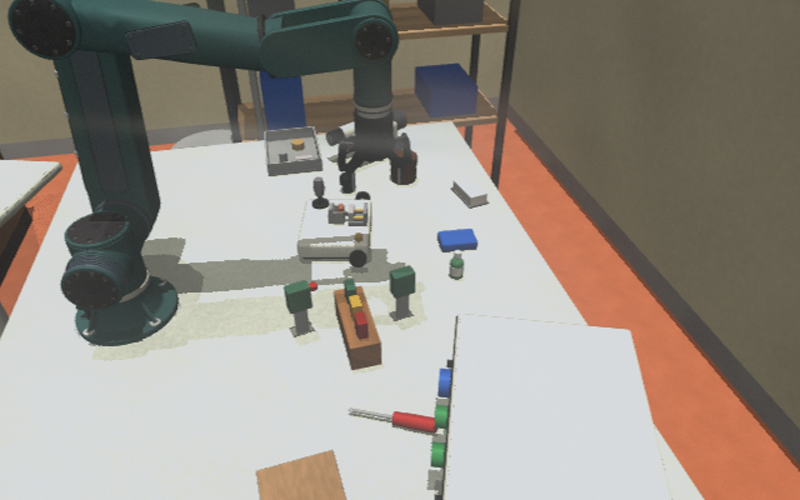

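The green candidates in the 800-px scene picture are (278,236), (347,277) and (316,260). The first two are larger and stand on the table. The third is the smallest and hangs in the holder's row, so it is my choice, and I'll check it from the wrist.

Emit:
move_arm(
  targets=[
    [[-60, -25, -15, 0, 1], [-120, -50, -30, 0, 1], [-160, -65, -45, 0, 1], [-190, -75, -50, 0, 1], [-190, -75, -50, 0, 1], [-190, -75, -50, 0, 1], [-190, -75, -50, 0, 1], [-190, -75, -50, 0, 1], [-190, -75, -50, 0, 1]],
  ],
)

```text
clock: 1.85
eef_pos: [0.4753, -0.1889, 0.2998]
tcp_rot: [-0.001, 0.707, 0.708, 0.0]
wrist_force: [-0.7, 0.3, -0.9]
gripper_width: 0.0851
```

```bash
cat >> h.py <<'E'
from scipy.spatial.transform import Rotation as Rn
def wrist():
    s=ctrl.state(); p=optics.snapshot("wrist"); q=s["tcp_rot"]
    T=np.eye(4);T[:3,:3]=Rn.from_quat([q[1],q[2],q[3],q[0]]).as_matrix();T[:3,3]=s["eef_pos"]
    C=np.linalg.inv(T@np.array(p["hand_eye"])); p["R"]=C[:3,:3];p["t"]=C[:3,3]; return p,s
E
python3 - <<'E'
from h import *
p,s=wrist(); print(s["clock"],s["eef_pos"],np.round(p["hand_eye"],3).tolist(),p["fx"])
save(p,"w1.png",scale=1.25); np.savez("w1.npz",img=p["img"],R=p["R"],t=p["t"],fx=p["fx"],fy=p["fy"],cx=p["cx"],cy=p["cy"])
for k in("leaf_thin","leaf_middle","leaf_thick"):
    print(k,[(np.round(d["at"],3).tolist(),round(d["conf"],2),(proj(p,d["at"])*1.25).round().tolist()) for d in models.recognise(p,k)])
E
```

```text
1.85 [ 0.47525274 -0.18886376  0.29975031] [[0.001, -0.963, -0.269, 0.068], [1.0, 0.001, -0.001, -0.0], [0.002, -0.269, 0.963, -0.124], [0.0, 0.0, 0.0, 1.0]] 345.31522290182033
leaf_thin [([0.474, -0.128, 0.101], 0.74, [398.0, 143.0]), ([0.374, -0.14, 0.124], 0.73, [250.0, 161.0])]
leaf_middle [([0.476, -0.18, 0.103], 0.68, [400.0, 213.0])]
leaf_thick [([0.477, -0.222, 0.101], 0.61, [401.0, 266.0])]
```

View pics/w1.png

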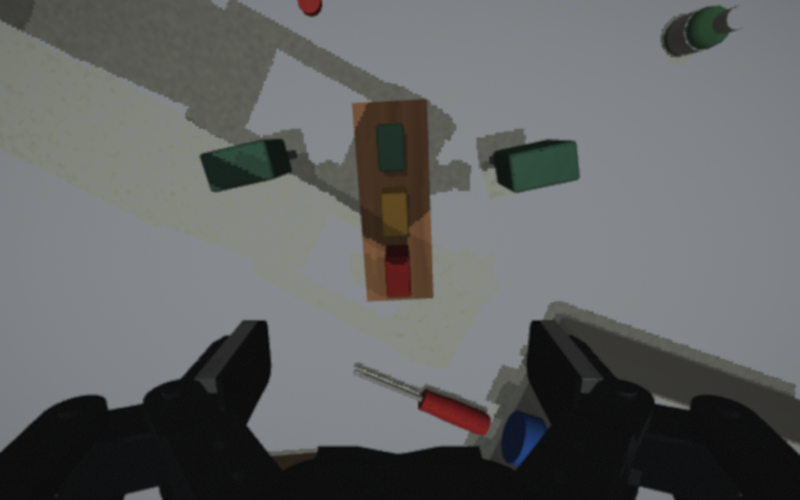

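The wrist picture shows the holder with its corners at (353,103), (427,99), (433,297) and (368,300). Green is at (391,147), yellow at (396,213) and red at (398,272). Both big look-alikes stand outside it, at (245,165) and (538,165).

Run:
```python
from h import *
p=dict(np.load("w1.npz"))
c=np.array([ray(p,u/1.25,v/1.25,.06) for u,v in((353,103),(427,99),(433,297),(368,300))])
print(c.round(4).tolist()); ctr=c.mean(0); print("ctr",ctr, "yaws",[round(float(np.degrees(np.arctan2(-(a-b)[0],(a-b)[1]))),2) for a,b in((c[0],c[3]),(c[1],c[2]))], "sides",[round(float(np.linalg.norm(c[i]-c[i-1])),4) for i in range(4)])
hsv=cv2.cvtColor(p["img"],cv2.COLOR_RGB2HSV)
for n,lo,hi in(("g",60,95),("y",18,32),("r",0,7)):
    m=((hsv[...,0]>=lo)&(hsv[...,0]<=hi)&(hsv[...,1]>110)).astype(np.uint8); m[:, :295]=0;m[:,345:]=0;m[:80]=0;m[245:]=0
    k,l,st,_=cv2.connectedComponentsWithStats(m); i=1+st[1:,4].argmax(); 
    r=cv2.minAreaRect(np.argwhere(l==i)[:,::-1].astype(np.float32)); b=cv2.boxPoints(r)
    g=np.array([ray(p,u,v,.1) for u,v in b]); print(n,st[i].tolist(),(b*1.25).round().tolist(),g.mean(0).round(4), [round(float(np.linalg.norm(g[j]-g[j-1])),4) for j in range(4)],g.round(4)[:,:2].tolist())
save(p,"c1.png",(270,70,370,250),3.3)
```

```text
[[0.4382, -0.0987, 0.06], [0.4972, -0.0956, 0.06], [0.506, -0.2641, 0.06], [0.4474, -0.2672, 0.06]]
ctr [ 0.47222463 -0.18139128  0.06      ] yaws [3.13, 2.99] sides [0.1687, 0.0591, 0.1687, 0.0587]Traceback (most recent call last):
  File "<stdin>", line 8, in <module>
ValueError: attempt to get argmax of an empty sequence
```

Emit:
move_arm(
  targets=[
    [[40, 5, 0, 0, 1], [80, 8, 0, 0, 1], [120, 10, 0, 0, 1], [160, 14, 0, 0, 1], [200, 18, 0, 0, 1], [240, 20, 0, 0, 1], [280, 22, 0, 0, 1], [320, 25, 0, 0, 1], [340, 30, 0, 0, 1], [340, 30, 0, 0, 1], [340, 30, 0, 0, 1], [340, 30, 0, 0, 1]],
  ],
)

```text
clock: 3.05
eef_pos: [0.5048, 0.15, 0.3001]
tcp_rot: [0.0, 0.707, 0.707, -0.0]
wrist_force: [-0.4, -0.2, -0.7]
gripper_width: 0.0856
```

Run:
```python
from h import *
p,s=wrist(); print(s["clock"],s["eef_pos"])
save(p,"w2.png",(120,0,520,300),2); np.savez("w2.npz",img=p["img"],R=p["R"],t=p["t"],fx=p["fx"],fy=p["fy"],cx=p["cx"],cy=p["cy"])
for k in("base","mount","thumb_screw"):
    print(k,[(np.round(d["at"],3).tolist(),round(d["conf"],2)) for d in models.recognise(p,k)])
```

```text
3.05 [0.50476749 0.14997291 0.30009765]
base [([0.733, -0.023, 0.025], 0.2)]
mount [([0.526, 0.162, 0.086], 0.97)]
thumb_screw [([0.521, 0.088, 0.063], 0.47)]
```

View pics/w2.png

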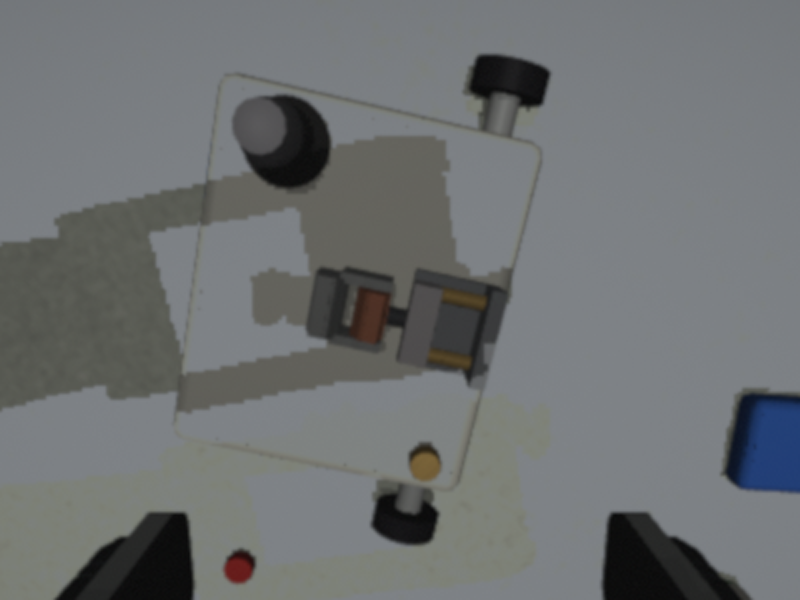

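Run:
```python
from h import *
p=dict(np.load("w2.npz"))
g=lambda u,v,z=.05: ray(p,u/2+120,v/2,z)
c=np.array([g(*x) for x in((220,70),(544,144),(457,493),(176,434))]); print(c.round(4)[:,:2].tolist(),c.mean(0).round(4))
print([round(float(np.linalg.norm(c[i]-c[i-1])),4) for i in range(4)])
e=lambda a,b:np.degrees(np.arctan2((b-a)[1],(b-a)[0])).round(2)
print(e(c[0],c[1]),e(c[3],c[2]),e(c[3],c[0])-90,e(c[2],c[1])-90)
save(p,"c2.png",(265,125,385,200),6.5)
```

```text
[[0.416, 0.2847], [0.5786, 0.2505], [0.5391, 0.059], [0.3781, 0.0949]] [0.478  0.1723 0.05  ]
[0.1936, 0.1661, 0.1955, 0.1649]
-11.89 -12.55 -11.299999999999997 -11.650000000000006
```

View pics/c2.png

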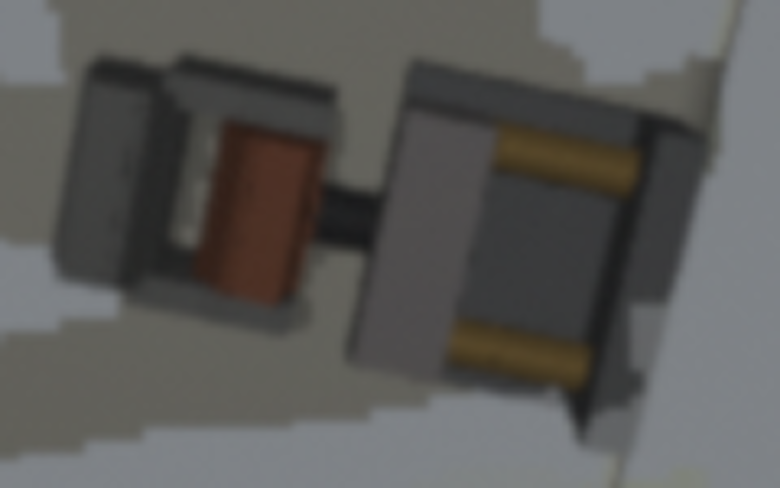

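Run:
```python
from h import *
p=dict(np.load("w2.npz"))
g=lambda x,y,z: ray(p,265+x/6.5,125+y/6.5,z)
a=np.radians(-11.8); ex=np.array([np.cos(a),np.sin(a)]);ey=np.array([-np.sin(a),np.cos(a)])
P={"anvTL":(95,75,.092),"anvTR":(157,85,.092),"anvBR":(126,287,.092),"anvBL":(58,270,.092),"copTL":(225,125,.092),"copTR":(325,140,.092),"copBR":(285,305,.092),"copBL":(200,280,.092),
"cheekTopIn":(225,122,.084),"cheekTopInR":(330,140,.084),"cheekBotIn":(195,282,.084),"cheekBotInR":(300,303,.084),"floorTR":(210,118,.05),"floorBL":(170,245,.05),"mntBL":(347,360,.086),"mntTL":(408,105,.086)}
for k,v in P.items():
    w=g(*v)[:2]; d=w-np.array([.51,.165]); print(k,w.round(4),"local",(d@ex*1e3).round(1),(d@ey*1e3).round(1))
```

```text
anvTL [0.4671 0.1892] local -46.9 14.9
anvTR [0.4761 0.1878] local -37.8 15.4
anvBR [0.4709 0.1579] local -36.9 -15.0
anvBL [0.4608 0.1604] local -47.3 -14.5
copTL [0.486 0.182] local -27.0 11.7
copTR [0.5007 0.1798] local -12.2 12.6
copBR [0.4946 0.1552] local -13.0 -12.7
copBL [0.482 0.159] local -26.2 -11.6
cheekTopIn [0.4856 0.1815] local -27.3 11.2
cheekTopInR [0.5013 0.1789] local -11.3 11.8
cheekBotIn [0.4806 0.1572] local -27.1 -13.6
cheekBotInR [0.4967 0.154 ] local -10.8 -13.5
floorTR [0.4812 0.1785] local -31.0 7.3
floorBL [0.4741 0.1574] local -33.5 -14.8
mntBL [0.5039 0.1455] local -1.9 -20.3
mntTL [0.513  0.1843] local -1.0 19.5
```

The anvil corners fit its 30 mm width, and the gap origin comes out at about (0.478, 0.172) with a yaw of -11.8°. That agrees with the base centre. Next I grasp the green leaf.

Emit:
move_arm(
  targets=[
    [[-40, -5, 0, 0, 0.7], [-80, -10, 0, 0, 0.7], [-120, -15, 0, -0.02, 0.7], [-160, -20, 0, -0.03, 0.7], [-200, -25, 0, -0.04, 0.7], [-240, -30, 0, -0.053, 0.7], [-270, -35.4, 15, -0.053, 0.7], [-281.5, -35.4, 45, -0.053, 0.7], [-281.5, -35.4, 80, -0.053, 0.7], [-281.5, -35.4, 115, -0.053, 0.7], [-281.5, -35.4, 150, -0.053, 0.7], [-281.5, -35.4, 180, -0.053, 0.7], [-281.5, -35.4, 200, -0.053, 0.7], [-281.5, -35.4, 212, -0.053, 0.7], [-281.5, -35.4, 212, -0.053, 0.7], [-281.5, -35.4, 212, -0.053, 0.7]],
  ],
)

```text
clock: 4.58
eef_pos: [0.469, -0.132, 0.088]
tcp_rot: [-0.001, 0.689, 0.725, -0.0]
wrist_force: [0.1, -0.1, 0.1]
gripper_width: 0.0598
```

Run:
```python
from h import *
p,s=wrist(); print(s["clock"],s["eef_pos"],s["wrist_force"])
save(p,"w3.png",scale=1)
```

```text
4.5833 [ 0.46898651 -0.132037    0.08804538] [ 0.06351828 -0.05621461  0.11332034]
```

View pics/w3.png

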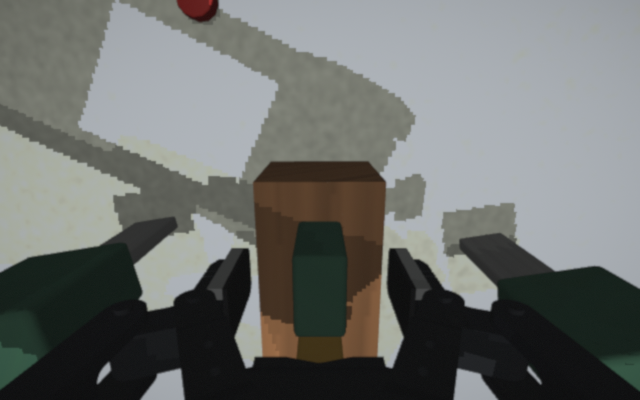

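The jaws straddle the green block evenly, its top spanning about (293..347, 260..335), and the look-alikes stand clear. I close and check the block's offset along tool x.

Emit:
move_arm(
  targets=[
    [[0, 0, 0, 0, 0], [0, 0, 0, 0, 0], [0, 0, 0, 0, 0], [0, 0, 0, 0, 0], [0, 0, 0, 0, 0], [0, 0, 0, 0, 0], [0, 0, 0, 0, 0], [0, 0, 0, 0, 0]],
  ],
)

```text
clock: 5.3
eef_pos: [0.4705, -0.1319, 0.0897]
tcp_rot: [0.001, 0.688, 0.726, 0.0]
wrist_force: [-0.8, 0.4, 6.2]
gripper_width: 0.0191
```

```bash
cat >> h.py <<'E'
def topface(p,s,hue,above=.012,name=None):
    # grip-top extent along tool x, using the column strip through the middle
    H=np.array(p["hand_eye"]); hsv=cv2.cvtColor(p["img"],cv2.COLOR_RGB2HSV)
    col=p["img"][:,312:329].mean(1); 
    return col
def toolpt(p,u,v,z):
    H=np.array(p["hand_eye"]);d=H[:3,:3]@np.array([(u-p["cx"])/p["fx"],(v-p["cy"])/p["fy"],1]);o=H[:3,3];return (o+d*(z-o[2])/d[2])*1e3
E
python3 - <<'E'
from h import *
p,s=wrist(); print(s["clock"],s["eef_pos"],s["wrist_force"],s["gripper_width"])
col=p["img"][210:350:3,312:329].mean(1).round().astype(int); print([(210+3*i,*c) for i,c in enumerate(col.tolist())])
for v in(222,260,335): print(v,toolpt(p,320,v,-.012).round(1))
E
```

```text
5.3 [ 0.47047648 -0.13186335  0.08974556] [-0.78656629  0.42877039  6.16158371] 0.019051875417377385
[(210, 78, 56, 40), (213, 78, 57, 39), (216, 78, 56, 39), (219, 71, 53, 38), (222, 24, 36, 30), (225, 24, 36, 29), (228, 24, 36, 30), (231, 24, 36, 30), (234, 24, 36, 30), (237, 24, 36, 30), (240, 24, 35, 29), (243, 23, 34, 29), (246, 23, 35, 29), (249, 23, 35, 29), (252, 24, 36, 29), (255, 28, 43, 35), (258, 30, 46, 38), (261, 30, 46, 37), (264, 30, 46, 37), (267, 30, 46, 38), (270, 30, 46, 37), (273, 30, 46, 38), (276, 30, 45, 37), (279, 30, 45, 37), (282, 30, 46, 37), (285, 30, 46, 37), (288, 30, 46, 37), (291, 30, 46, 37), (294, 30, 46, 37), (297, 31, 46, 38), (300, 30, 46, 38), (303, 31, 46, 38), (306, 30, 46, 38), (309, 31, 46, 38), (312, 30, 46, 38), (315, 30, 46, 38), (318, 30, 46, 38), (321, 30, 46, 38), (324, 30, 46, 38), (327, 30, 46, 38), (330, 30, 45, 37), (333, 34, 43, 33), (336, 62, 49, 24), (339, 62, 49, 23), (342, 62, 49, 23), (345, 62, 49, 24), (348, 62, 49, 24)]
222 [ 29.8   0.3 -12. ]
260 [ 15.6   0.3 -12. ]
335 [-15.2   0.4 -12. ]
```

Emit:
move_arm(
  targets=[
    [[0, 0, -10, 0, 0], [0, 0, -30, 0, 0], [0, 0, -65, 0, 0], [0, 0, -95, 0, 0], [30, 3, -104, 0, 0], [65, 6, -104, 0.05, 0], [100, 10, -104, 0.1, 0], [135, 13, -104, 0.15, 0], [170, 16, -104, 0.2, 0], [205, 20, -104, 0.24, 0], [240, 24, -104, 0.259, 0], [270, 27, -104, 0.259, 0], [290, 28, -104, 0.259, 0], [300, 28, -104, 0.259, 0], [300, 28, -104, 0.259, 0], [300, 28, -104, 0.259, 0], [300, 28, -104, 0.259, 0], [300, 28, -104, 0.259, 0]],
  ],
)

```text
clock: 6.85
eef_pos: [0.4818, 0.1682, 0.1923]
tcp_rot: [0.0, 0.777, 0.63, -0.0]
wrist_force: [0.1, 0.0, -1.5]
gripper_width: 0.019
```

Run:
```python
from h import *
p,s=wrist(); print(s["clock"],s["eef_pos"],s["tcp_rot"],s["wrist_force"],s["gripper_width"])
save(p,"w4.png",(220,120,420,270),4); np.savez("w4.npz",**{k:p[k] for k in("img","R","t","fx","fy","cx","cy","hand_eye")})
q=optics.snapshot("side"); save(q,"s4.png",(230,100,350,200),5)
```

```text
6.85 [0.48178972 0.16817934 0.19231514] [ 2.08673345e-04  7.76683800e-01  6.29890614e-01 -2.12288987e-04] [ 0.06355632  0.03447016 -1.54571284] 0.0190039395294247
```

View pics/w4.png

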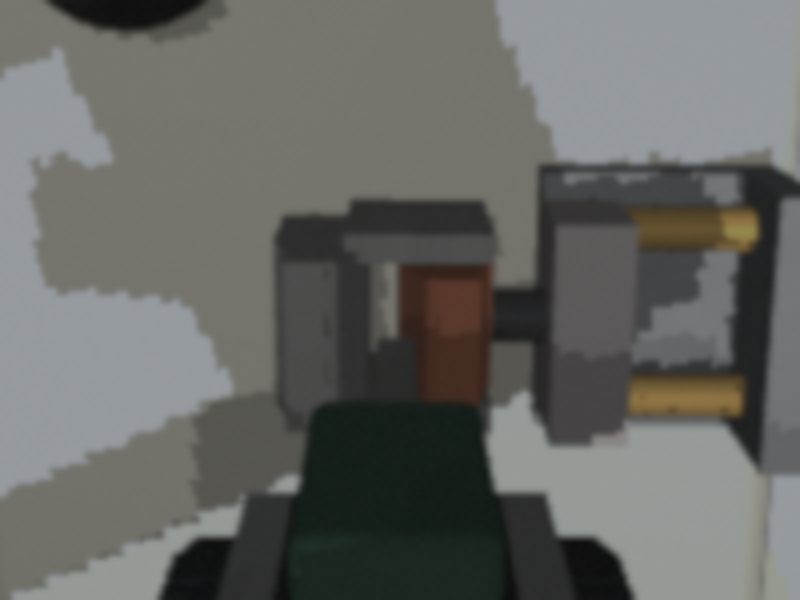

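Yaw is well aligned. The anvil's top edge is at crop x≈338, the floor strip spans 370..402, the copper face starts at 402, and the blade tip spans 368..418 with its lower end at y≈340.

Run:
```python
from h import *
p=dict(np.load("w4.npz")); g=lambda n,x,y,z: print(n,toolpt(p,220+x/4,120+y/4,z)[:2].round(1))
T=.1923
g("anvil top edge",338,320,T-.092); g("anvTLcorner",280,260,T-.092); g("anvBL",280,405,T-.092); g("anv slope bottom (z.08)",371,320,T-.08)
g("floor L",371,300,T-.05);g("floor R",402,300,T-.05); g("cop L z.08",402,320,T-.08); g("cop L z.092",402,320,T-.092);g("cop bright z.092",425,320,T-.092);g("cop R",490,320,T-.092)
g("cop top",440,265,T-.092); g("cheek top in",440,262,T-.084); g("cheek top out",440,235,T-.084)
g("tipL",368,345,.0797);g("tipR",417,345,.0797);g("tip low",393,340,.0797)
g("grip top L",290,540,-.0103);g("grip top R",500,540,-.0103);g("grip top edge",400,535,-.0103)
```

```text
anvil top edge [ 6.6 -9.8]
anvTLcorner [ 16.9 -19.4]
anvBL [ -8.5 -19.9]
anv slope bottom (z.08) [ 3.3 -4.5]
floor L [-0.9 -5.1]
floor R [-0.8  1.1]
cop L z.08 [3.3 1. ]
cop L z.092 [6.6 0.9]
cop bright z.092 [6.6 4.8]
cop R [ 6.6 15.7]
cop top [16.1  7.2]
cheek top in [14.8  7.5]
cheek top out [19.5  7.4]
tipL [ 8.3 -4.4]
tipR [8.3 3.2]
tip low [ 9.1 -0.5]
grip top L [16.7 -9.5]
grip top R [16.7  9.2]
grip top edge [17.2  0.3]
```

Emit:
move_arm(
  targets=[
    [[1, -0.5, 0, 0, 0], [2.2, -0.9, 0, 0, 0], [2.2, -0.9, 6, 0, 0], [2.2, -0.9, 12, 0, 0], [2.2, -0.9, 18, 0, 0], [2.2, -0.9, 23, 0, 0], [2.2, -0.9, 27, 0, 0], [2.2, -0.9, 30, 0, 0], [2.2, -0.9, 30, 0, 0], [2.2, -0.9, 30, 0, 0]],
  ],
)

```text
clock: 7.78
eef_pos: [0.481, 0.1719, 0.162]
tcp_rot: [-0.0, 0.776, 0.631, -0.0]
wrist_force: [-0.5, -0.2, 0.2]
gripper_width: 0.0194
```

Run:
```python
from h import *
for i in range(3):
    p,s=wrist(); print(s["clock"],s["eef_pos"].round(4),s["wrist_force"].round(2))
save(p,"w5.png",(220,150,420,300),4); np.savez("w5.npz",**{k:p[k] for k in("img","R","t","fx","fy","cx","cy","hand_eye")})
```

```text
7.7833 [0.481  0.1719 0.162 ] [-0.52 -0.17  0.22]
7.8333 [0.4811 0.172  0.1624] [-1.22  0.46 -1.23]
7.8833 [0.4812 0.172  0.1625] [-0.46  0.59 -0.46]
```

View pics/w5.png

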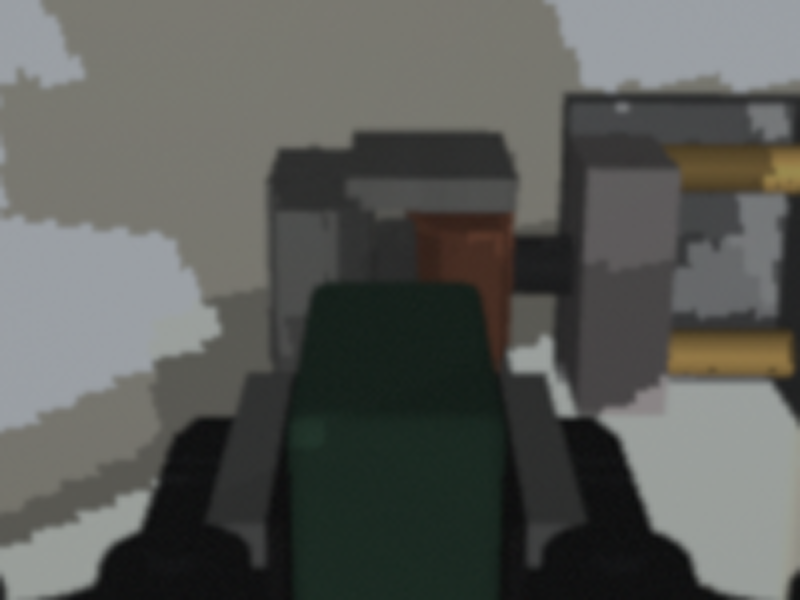

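Run:
```python
from h import *
p=dict(np.load("w5.npz")); g=lambda n,x,y,z: print(n,toolpt(p,220+x/4,150+y/4,z)[:2].round(1))
T=.1625
g("anvil +y edge",300,211,T-.092); g("anvil edge",338,250,T-.092); g("slope bottom",373,250,T-.08); g("cheek out",430,180,T-.084); g("cheek in",430,212,T-.084)
g("copL z.08",416,260,T-.08); g("copBright z.092",438,260,T-.092); g("grip edge",400,418,-.0103); g("gripL",292,430,-.0103);g("gripR",500,430,-.0103)
print(p["img"][195:225,308:322].mean(1).round().astype(int).tolist())
```

```text
anvil +y edge [ 13.1 -14.1]
anvil edge [ 7.1 -8.6]
slope bottom [ 3.4 -3.7]
cheek out [15.7  5.1]
cheek in [10.7  5.1]
copL z.08 [1.7 3.1]
copBright z.092 [5.6 6.1]
grip edge [16.9  0.3]
gripL [15.7 -9.3]
gripR [15.7  9.3]
[[74, 75, 73], [78, 78, 77], [78, 79, 77], [77, 78, 76], [76, 77, 75], [74, 75, 73], [73, 74, 72], [72, 72, 70], [68, 68, 65], [60, 60, 58], [51, 51, 50], [48, 48, 47], [47, 48, 47], [46, 47, 46], [46, 47, 46], [46, 47, 46], [46, 46, 46], [45, 46, 45], [45, 45, 45], [44, 44, 44], [44, 45, 44], [44, 45, 44], [44, 45, 44], [44, 45, 44], [42, 43, 42], [33, 38, 35], [25, 34, 29], [22, 32, 27], [22, 32, 27], [22, 32, 27]]
```

Emit:
move_arm(
  targets=[
    [[-1, -0.2, 0, 0, 0], [-1.8, -0.4, 0, 0, 0], [-1.8, -0.4, 3, 0, 0], [-1.8, -0.4, 6, 0, 0], [-1.8, -0.4, 9, 0, 0], [-1.8, -0.4, 12, 0, 0], [-1.8, -0.4, 15, 0, 0], [-1.8, -0.4, 18, 0, 0], [-1.8, -0.4, 18, 0, 0], [-1.8, -0.4, 18, 0, 0], [-1.8, -0.4, 18, 0, 0]],
  ],
)

```text
clock: 8.85
eef_pos: [0.4802, 0.1701, 0.1437]
tcp_rot: [-0.0, 0.776, 0.631, -0.001]
wrist_force: [-1.1, -0.4, -2.1]
gripper_width: 0.019
```

Run:
```python
from h import *
F=[]
for i in range(4):
    p,s=wrist(); F.append(s["wrist_force"])
print(s["eef_pos"].round(4),np.mean(F,0).round(2)); print("tool-frame y force", (np.mean(F,0)[:2]@[.979,-.2045]).round(2))
col=p["img"][:,312:329].mean(1); g=col[:,1]-col[:,0]; print([(v,*col[v].round().astype(int)) for v in range(180,300,6)])
```

```text
[0.4802 0.1701 0.144 ] [-1.28  0.06 -2.16]
tool-frame y force -1.26
[(180, np.int64(123), np.int64(122), np.int64(114)), (186, np.int64(64), np.int64(64), np.int64(61)), (192, np.int64(47), np.int64(48), np.int64(47)), (198, np.int64(51), np.int64(52), np.int64(51)), (204, np.int64(80), np.int64(81), np.int64(80)), (210, np.int64(49), np.int64(44), np.int64(41)), (216, np.int64(47), np.int64(42), np.int64(40)), (222, np.int64(22), np.int64(33), np.int64(27)), (228, np.int64(22), np.int64(33), np.int64(27)), (234, np.int64(22), np.int64(33), np.int64(27)), (240, np.int64(23), np.int64(33), np.int64(27)), (246, np.int64(22), np.int64(32), np.int64(27)), (252, np.int64(22), np.int64(32), np.int64(27)), (258, np.int64(27), np.int64(42), np.int64(34)), (264, np.int64(28), np.int64(42), np.int64(35)), (270, np.int64(27), np.int64(42), np.int64(34)), (276, np.int64(27), np.int64(42), np.int64(34)), (282, np.int64(28), np.int64(42), np.int64(34)), (288, np.int64(28), np.int64(42), np.int64(34)), (294, np.int64(28), np.int64(42), np.int64(34))]
```

Emit:
move_arm(
  targets=[
    [[0, 0, 0, 0, 0.33], [0, 0, 0, 0, 0.33], [0, 0, 0, 0, 0.33], [0, 0, 0, 0, 0.33], [0, 0, 0, 0, 0.33], [0, 0, 0, 0, 0.33], [0, 0, 0, 0, 0.33]],
  ],
)

```text
clock: 9.63
eef_pos: [0.4806, 0.1702, 0.1444]
tcp_rot: [0.0, 0.776, 0.631, 0.0]
wrist_force: [-0.5, -0.6, 0.5]
gripper_width: 0.0279
```

Run:
```python
from h import *
F=[]
for i in range(3):
    p,s=wrist(); F.append(s["wrist_force"])
print(s["eef_pos"].round(4),np.mean(F,0).round(2),s["gripper_width"])
save(p,"w6.png",(160,120,480,360),2.5)
col=p["img"][:,312:329].mean(1); print([(v,*col[v].round().astype(int).tolist()) for v in range(180,340,6)])
```

```text
[0.4805 0.1702 0.1443] [-0.17 -0.16  0.01] 0.028011684090455114
[(180, 124, 123, 115), (186, 72, 71, 68), (192, 48, 48, 48), (198, 52, 52, 52), (204, 81, 82, 80), (210, 50, 44, 41), (216, 47, 42, 39), (222, 23, 33, 28), (228, 23, 33, 28), (234, 23, 33, 28), (240, 23, 33, 28), (246, 22, 32, 27), (252, 22, 32, 27), (258, 28, 42, 34), (264, 28, 43, 35), (270, 28, 42, 35), (276, 28, 42, 35), (282, 28, 42, 35), (288, 28, 43, 35), (294, 28, 43, 35), (300, 28, 43, 35), (306, 28, 43, 35), (312, 28, 43, 35), (318, 28, 43, 35), (324, 28, 42, 35), (330, 28, 42, 35), (336, 155, 157, 150)]
```

View pics/w6.png

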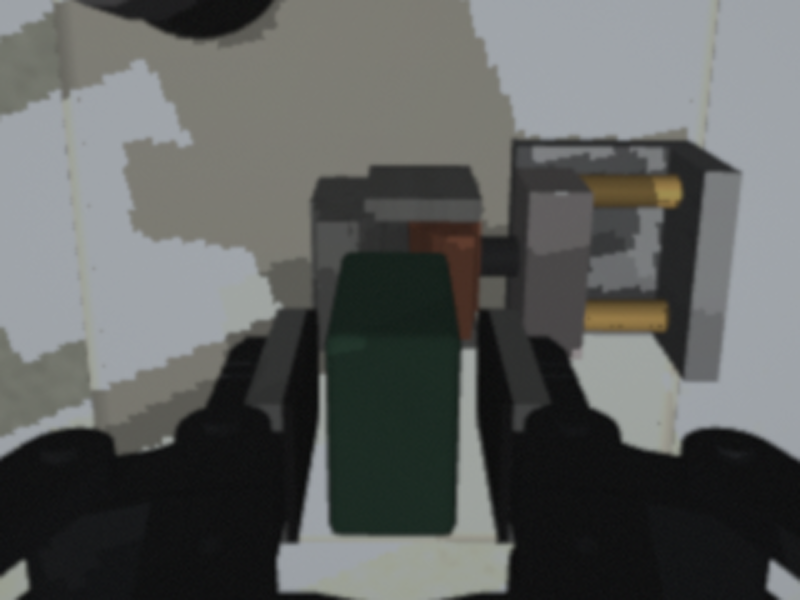

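With both pads clear of the block, the leaf stayed about 14 mm above the bottom and did not drop. The sprung shoe grips it, so the thin leaf binds. I regrip it and take it fully down.

Emit:
move_arm(
  targets=[
    [[0, 0, 0, 0, 0], [0, 0, 0, 0, 0], [0, 0, 0, 0, 0], [0, 0, 0, 0, 0], [0, 0, 0, 0, 0], [0, 0, 0, 0, 0], [0, 0, 3, 0, 0], [0, 0, 6, 0, 0], [0, 0, 9, 0, 0], [0, 0, 11, 0, 0], [0, 0, 12, 0, 0], [0, 0, 13, 0, 0], [0, 0, 13, 0, 0], [0, 0, 13, 0, 0]],
  ],
)

```text
clock: 10.95
eef_pos: [0.4804, 0.1702, 0.1309]
tcp_rot: [-0.0, 0.776, 0.631, -0.0]
wrist_force: [-0.5, -0.0, -2.3]
gripper_width: 0.0191
```

Emit:
move_arm(
  targets=[
    [[0, 0, 0.5, 0, 0], [0, 0, 1, 0, 0], [0, 0, 1.5, 0, 0], [0, 0, 1.5, 0, 0], [0, 0, 1.5, 0, 0], [0, 0, 1.5, 0, 0]],
  ],
)

```text
clock: 11.45
eef_pos: [0.4804, 0.1703, 0.1299]
tcp_rot: [-0.0, 0.776, 0.631, 0.0]
wrist_force: [-2.1, 0.7, 3.0]
gripper_width: 0.0191
```

Emit:
move_arm(
  targets=[
    [[0, 0, 0.5, 0, 0], [0, 0, 0.8, 0, 0], [0, 0, 0.8, 0, 0], [0, 0, 0.8, 0, 0], [0, 0, 0.8, 0, 0]],
  ],
)

```text
clock: 11.87
eef_pos: [0.4805, 0.1703, 0.1299]
tcp_rot: [0.0, 0.776, 0.631, 0.0]
wrist_force: [-4.3, -0.3, 4.5]
gripper_width: 0.0191
```

The TCP stalled at 0.1299 m against an expected 0.1297 m at the bottom, with light upward force. The leaf is fully down, so I release and retreat.

Emit:
move_arm(
  targets=[
    [[0, 0, 0, 0, 0.4], [0, 0, 0, 0, 0.4], [0, 0, 0, 0, 0.4], [0, 0, 0, 0, 0.4], [0, 0, 0, 0, 0.4], [0, 0, 0, 0, 0.4], [0, 0, -10, 0, 0.4], [0, 0, -35, 0, 0.4], [0, 0, -70, 0, 0.4], [0, 0, -105, 0, 0.4], [0, 0, -120, 0, 0.4], [0, 0, -120, 0, 0.4], [0, 0, -120, 0, 0.4], [0, 0, -120, 0, 0.4], [0, 0, -120, 0, 0.4], [0, 0, -120, 0, 0.4], [0, 0, -120, 0, 0.4]],
  ],
)

```text
clock: 13.28
eef_pos: [0.4799, 0.1701, 0.2475]
tcp_rot: [-0.001, 0.776, 0.631, -0.001]
wrist_force: [-0.3, 0.2, 0.0]
gripper_width: 0.0339
```

Run:
```python
from h import *
p,s=wrist(); print(s["clock"],s["eef_pos"],s["wrist_force"].round(1)); a=p["img"][60:360,120:520]
q=optics.snapshot("side"); b=q["img"][100:220,210:370]
im=np.vstack([cv2.resize(a,(560,420)),cv2.resize(b,(560,420))]) if 0 else np.hstack([cv2.resize(a,(400,300)),cv2.resize(b,(400,300),interpolation=cv2.INTER_CUBIC)])
cv2.imwrite("pics/f.png",im[...,::-1])
# predicted grip corners if fully down and upright
o=np.array([.4783,.1718,.05]);r=np.radians(-11.8);ex=np.array([np.cos(r),np.sin(r),0]);ey=np.array([-np.sin(r),np.cos(r),0])
for z in(.05,.09):
  print(z,[( (proj(p,o+(3+i)*1e-3*ex+j*1e-3*ey+[0,0,z])-[120,60]).round().tolist(), ((proj(q,o+(3+i)*1e-3*ex+j*1e-3*ey+[0,0,z])-[210,100])*2.5+[400,0]).round().tolist()) for i,j in((-10,-17),(10,-17),(10,17),(-10,17))])
```

```text
13.2833 [0.47993833 0.17009242 0.24748651] [-0.3  0.2  0. ]
0.05 [([189.0, 151.0], [535.0, 163.0]), ([213.0, 151.0], [552.0, 163.0]), ([214.0, 110.0], [554.0, 147.0]), ([188.0, 110.0], [538.0, 148.0])]
0.09 [([187.0, 167.0], [533.0, 135.0]), ([215.0, 167.0], [550.0, 134.0]), ([216.0, 121.0], [552.0, 119.0]), ([186.0, 120.0], [535.0, 119.0])]
```

View pics/f.png

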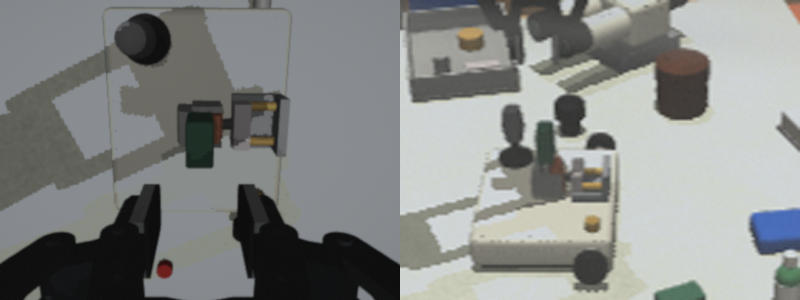

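The wrist half of the picture shows the green grip at x 187–213, y 112–167. The side half shows it at about (545,140). Both match the prediction for a leaf that is upright and fully down, and nothing else has moved.

```bash
python3 -c "
from h import *
print(ctrl.finish_job())"
```

```text
the job is handed in; nothing more can be done
None
```

The thinnest leaf (green, 6 mm) is the first that binds, so the brake gap is narrower than 6 mm, somewhere between 3.5 and 6 mm. I left that leaf standing upright in the gap, fully down and released. The middle and thick leaves never left the holder, and nothing else was touched.

- **Binding:** I opened the pads with the tip about 14 mm above the bottom, and the leaf stayed put instead of dropping.
- **Fully down:** I then regripped it and took it to the bottom. The arm stalled at 0.1299 m against an expected 0.1297 m, with about 4.5 N upward at the wrist.
- **Final views:** After release, the wrist and side pictures both matched the position predicted for an upright, fully seated leaf.
- **Disagreement:** My camera estimates of the gap ranged from 4.7 to 6.8 mm, too coarse to tell whether the leaf would bind. The result rests on the drop test.

The clock was about 13.3 s at hand-in.

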